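Set the air graver's regulator collar to 6 and open the shut-off valve

TASK

Put the stone setter's air graver on at 6. Pull the regulator's scale collar up to unlock it, turn it clockwise up to 6 without going past, and push it down again until it is fully home and locked; only then swing the shut-off valve's lever from across the pipe to fully open, in line with the pipe. Do not shift or tip the tools lying about.

Things in the scene. Friction and masses are not known exactly. Their poses are not given: they have to be found in the camera images.
- air_station: Air station screwed to the bench: an upright filter-regulator (clear bowl, 56 mm aluminium body, black scale collar on top) on a steel plate 115 x 285 mm, with a ball valve 120 mm to its +y. Pipe along y, axis 120 high; copper tubes down at y -80 and +170. Bracket on the +x side, 154 high. Origin on the bench under the collar's axis; +x away from the robot at yaw 0.
- collar_grip (a point): Middle of the collar's round grip (diameter 44, 35 tall), on its upright axis, 14 below its flat top. From 23 below this point a skirt flares to diameter 62. 202 above the bench when the collar is down. Turns with the collar: its -x points to line 0. A click takes about 0.1 N m, raising or lowering about 4 N.
- collar_zero (a point): Line 0 of the scale, on the skirt 31 mm from the axis; moves with the collar. Eleven white lines, 0 to 10, 24 degrees apart; 0, 5 and 10 are long. Numbers rise anticlockwise round the collar seen from above, so clockwise turning brings higher numbers to the index. A white stripe on the collar's flat top points to line 0.
- scale_collar (a joint): Turn of the collar, rad, clockwise seen from above: 0 with line 0 at the index, 0.419 per number (6 is 2.513), end stop just past 10. A sprung ball clicks it to the nearest number when let go. Starts at a number from 0 to 3.
- collar_lift (a joint): Height of the collar, m: 0 fully down, where inner teeth lock it against turning; 0.008 fully up (stop). It turns only when more than 0.005 up, and stays at the height where it is left. It goes down only at a whole number, and clicks into line there.
- regulator_index (a point): Fixed white index line against which the scale is read: on the flange (radius 38, top 166 high) under the collar, 36 mm from the collar's axis on the station's -x side, 168 high.
- valve_stem (a point): On the upright axis of the shut-off lever, 120 mm along the station's +y from the collar's axis, 175 high (middle of the lever's grip). The steel valve body under it is 136 high.
- lever_grip (a point): Where to hold or push the flat black lever: on its centreline, 75 mm out from the stem axis, half-way up, 175 high. The grip is 14 wide, 10 thick, and reaches from 30 to 95 mm from the axis. Site -x points outwards along the lever. Shut, it points to the station's -x; open, to its +y, over the pipe elbow (131 high).
- valve_lever (a joint): Lever angle, rad, clockwise seen from above: 0 shut (across the pipe), 1.571 open (in line with the pipe, away from the regulator), stops at both. Starts shut or nearly so. Stays where it is left; takes about 3 N at the grip.
- hammer: Bystander: loose chasing hammer 170 mm long lying on the bench, head (82 mm across) towards its +x. Origin under its middle.
- ring_tin: Bystander: loose shallow steel tin 85 x 58 x 22 mm with finger rings in it. Origin under its middle.
- ring_clamp: Bystander: loose wooden ring clamp 140 x 34 x 26 mm lying along its x. Origin under its middle.
- graver_block: Bystander: loose wooden block 75 x 130 x 46 mm in which five ball-handled gravers stand, 126 high in all. Origin under its middle.

How it is judged:
By the outcome, as a careful person would: the job done as asked, in the order asked, and still so for the second after the job is handed in, with the robot touching nothing.
It also fails if it takes over 69 s, if anything falls off the work surface, if the arm or the gripper's body presses on something with over 40 N, if the wrist force passes 120 N, or if a joint passes its speed limit or range.

ROBOT

A 6-joint arm with a two-finger parallel gripper is mounted at the origin on the work surface. World frame = base frame: x ahead of the robot, y to its left, z up, the work surface at z = 0. Lengths are in mm, angles in rad, forces in N, time in s.
With the tool pointing down it reaches from about 350 to 875 mm from the base axis. Payload 4.2 kg.
Tool frame: the origin (TCP) lies at the very end of the fingers, on their centre line; the grasp point (between the pads) lies 19 mm behind it; z points along the fingers, y is the line along which they close (so a half turn about z gives the same grasp; the last joint's range is limited). The gripper opens to 85 mm and grips with 20 to 120 N. Pads are 22 mm wide; open, the fingers measure 114 mm over their backs; the gripper's body (76 mm by 85 mm) begins 54 mm behind the grasp point. The pads swing forward as they close: fully open they stand 13 mm farther back than shut.
Start: joints at [1.471, 0.385, 0.008, 0, -1.194, -0.259], TCP at [219.436, 585.19, 231.312] pointing down, gripper open.
Joint ranges: [-3.14, 3.14], [-1.21, 2.06], [-1.07, 1.41], [-3.16, 2.05], [-2.99, -0.16], [-3.1, 3.1]. Speed limits (rad/s): [2.79, 2.79, 3.14, 3.14, 3.14, 3.14].

INTERFACE

Orientations are given as a unit quaternion [x, y, z, w].
In Python, from bench import arm gives the robot as it stands.
- The arm moves only by the tool servo_tool, never from a script. Its argument "rows" is a list that holds one entry, the list of rows, each a list of 7 numbers: the finger opening in mm, from 0 to 85.4, then the shift along the tool's x, y, z in mm, then the turn, a rotation vector about the tool's x, y, z in rad. A call has 1 to 10 rows; each row is the pose to reach, as a shift and turn from the pose commanded when the call began, along the tool's axes at that moment; what a row does not reach only later rows make up. A row lasts 1/8 s, in which the tool goes at most 62.5 mm and 10.7 degrees, less where a joint would pass 70% of its speed; a pose out of reach is approached as far as the arm can. A call with a gripper value outside its range is refused whole. The fingers move at their own pace and stop on an object; the grip force is fixed at half the most. Time passes only in rows, so rows that repeat a pose let the fingers close. It gives the time, the measured TCP pose, the force, the opening and the grip force at its end, in the units of the state.
- arm.read_state(): the state, without advancing time (a new reading comes with each control period).
- arm.get_image(name): name is "scene" or "top" or "wrist"; returns the picture (420x560x3 uint8, red, green, blue); there is no depth.
- arm.camera_params(name): a dict with "intrinsics" (3x3 intrinsics, pixels), "R" (3x3) and "t" (3): a world point X has camera coordinates R X + t. Camera axes: x right, y down, z forward; pixel columns grow to the right and rows downward; lengths in mm; the calibration is good to about 2 mm. A picture is of the moment at which its call begins: read the wrist's pose just before it. camera_params takes no time and is no camera call; for the wrist camera it gives the pose at the moment of the call.
- arm.job_done(): hands the job in; it is judged then, once.
The state is a dict: "clock": time; "joints": joint angles; "joint_vel": joint speeds; "joint_efforts": joint torques, N m; "position": TCP position; "ee_rot": TCP orientation; "contact_force": force on the tool from outside, world axes, zero at the start; "wrist_torque": the same for the moment, N m; "gripper_width": finger opening in mm; "grasp_force": force on a finger pad.
Only numpy, scipy, OpenCV 4.12 (cv2) and the standard library are available. Lean on these libraries where they do the work, as an engineer would, in place of code of your own. Each camera call takes 0.05 s, during which the arm holds its last target. There are 200 camera calls.

## Working session

There is one attempt and no reset: what is moved stays moved. The work goes in short steps, Python scripts to look and compute and a tool call to move; the robot and the scene stay as the last step left them, time stands still between calls to the robot, and variables do not carry over. Pictures are saved under pics/ and viewed, at most 10 in all, crops included, and the job is handed in when it is done.

Besides the shell and the picture viewer there is one more tool, called after "Request:" in YAML: its name, and indented under it one key for each argument. servo_tool: Moves the arm, as the interface text tells. Its arguments: {"type":"object","properties":{"rows":{"type":"array"}},"required":["rows"]}

```bash
mkdir -p pics; ls; python3 - <<'E'
from bench import arm
import cv2,numpy as np
s=arm.read_state();print(s)
for n in("scene","top","wrist"):
    p=arm.camera_params(n);print(n,np.round(p["intrinsics"],1).tolist(),np.round(p["R"],4).tolist(),np.round(p["t"],1).tolist())
    cv2.imwrite(f"pics/{n}0.png",arm.get_image(n)[:,:,::-1])
E
```

```text
pics
{'clock': 0.0, 'joints': array([ 1.47060583e+00,  3.85558978e-01,  6.63003982e-03, -5.06280900e-04,
       -1.19398715e+00, -2.58597821e-01]), 'joint_vel': array([ 0.00114274, -0.00026436, -0.00067129,  0.00063416,  0.00025162,
        0.00169816]), 'joint_efforts': array([-6.78429551e-04, -3.92291594e+01,  1.88402134e+01,  4.18634132e+00,
       -4.69056540e-03,  6.80684863e-06]), 'position': array([219.23933142, 584.6661559 , 230.22068294]), 'ee_rot': array([ 9.83934727e-01, -1.78525278e-01, -1.50685794e-04,  1.07517431e-03]), 'contact_force': array([0.57120474, 0.18786103, 0.08934907]), 'wrist_torque': array([ 0.0222965 , -0.04393908,  0.0105762 ]), 'grasp_force': 0.0, 'gripper_width': 85.599818271166}
scene [[458.3, 0.0, 284.2], [0.0, 458.3, 210.5], [0.0, 0.0, 1.0]] [[-0.284, 0.9587, -0.0152], [0.713, 0.2006, -0.6718], [-0.641, -0.2016, -0.7406]] [140.5, -288.3, 1630.2]
top [[529.9, 0.0, 279.3], [0.0, 529.9, 209.7], [0.0, 0.0, 1.0]] [[-0.0303, -0.9993, 0.0227], [-0.9942, 0.0277, -0.1038], [0.1031, -0.0257, -0.9943]] [-2.4, 562.2, 1517.9]
wrist [[349.2, 0.0, 283.6], [0.0, 349.2, 207.5], [0.0, 0.0, 1.0]] [[-0.3511, -0.9363, 0.0015], [-0.8849, 0.3324, 0.3263], [-0.306, 0.1133, -0.9453]] [624.2, -41.5, 381.3]
```

View pics/top0.png

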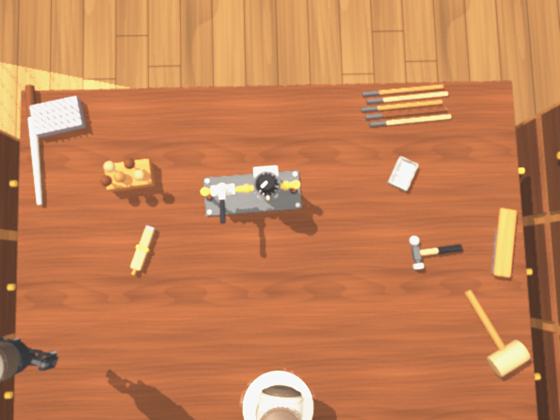

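View pics/scene0.png

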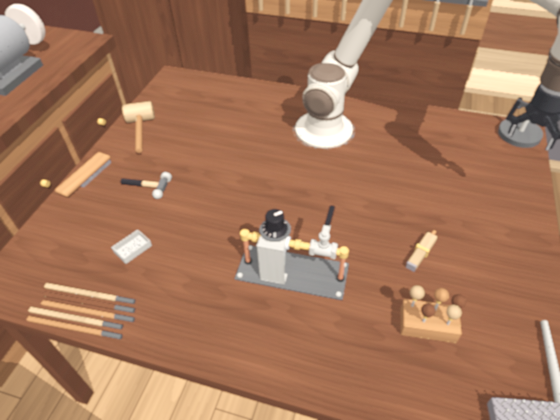

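The top view shows the station near (250,192), with the collar at about (266,184) and the lever from (222,190) to (222,221). In the scene view the collar is at (274,218). Next I'll zoom in on both.

```bash
python3 - <<'E'
import cv2,numpy as np
a=cv2.imread("pics/top0.png")[160:235,190:310];b=cv2.imread("pics/scene0.png")[195:300,225:360]
a=cv2.resize(a,None,fx=5,fy=5,interpolation=cv2.INTER_CUBIC)
cv2.imwrite("pics/c1.png",a)
cv2.imwrite("pics/c2.png",cv2.resize(b,None,fx=5,fy=5,interpolation=cv2.INTER_CUBIC))
E
```

```text
(no output)
```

View pics/c1.png

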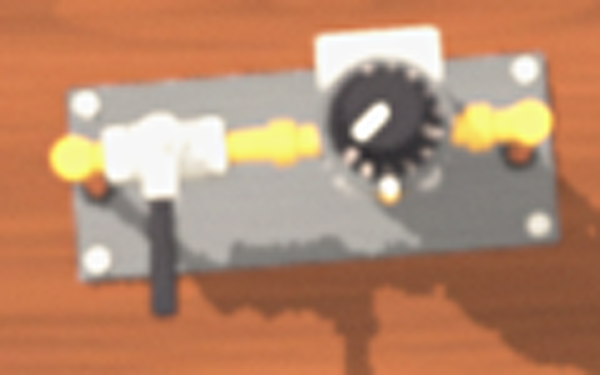

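The zoomed crop puts the collar centre at crop (383,110). Its stripe points down-left, about 45° from the -x side, so it reads about 2. The lever runs down from (162,150) to (163,315), which is shut.

```bash
cat > h.py <<'E'
from bench import arm
import cv2,numpy as np
from scipy.spatial.transform import Rotation as Ro
def ray(p,uv,z):
    K,R,t=map(np.array,(p["intrinsics"],p["R"],p["t"]))
    d=R.T@np.linalg.solve(K,[uv[0],uv[1],1.]); c=-R.T@t
    return c+d*(z-c[2])/d[2]
def proj(p,X):
    K,R,t=map(np.array,(p["intrinsics"],p["R"],p["t"]))
    q=(R@np.atleast_2d(X).T).T+t; q=(K@q.T).T
    return q[:,:2]/q[:,2:]
def st():
    s=arm.read_state(); print("t",round(s["clock"],2),"p",s["position"].round(1),"q",s["joints"].round(3),"F",s["contact_force"].round(1),"M",s["wrist_torque"].round(2),"w",round(s["gripper_width"],1),"gf",round(s["grasp_force"],1),"rot",Ro.from_quat(s["ee_rot"]).as_matrix().round(3).tolist()); return s
E
python3 - <<'E'
from h import *
p=arm.camera_params("top")
f=lambda u,v,z:ray(p,(190+u/5-.4,160+v/5-.4),z)[:2].round(1)
print("collar",f(383,110,205),"levertip",f(163,315,175),"elbows",f(75,158,131),f(530,122,131))
print("screws",[f(*a,8) for a in((85,104),(525,70),(538,224),(97,260))])
print("corners",[f(*a,6) for a in((68,88),(543,55),(557,240),(80,283))])
E
```

```text
collar [618.   17.6] levertip [516.8 136.2] elbows [607.7 186.1] [620.9 -63. ]
screws [array([657.5, 193.8]), array([671. , -68.3]), array([578.4, -72.9]), array([564.2, 188.2])]
corners [array([667.7, 203.9]), array([680.2, -79.4]), array([568.7, -84. ]), array([551.1, 198.7])]
```

View pics/c2.png

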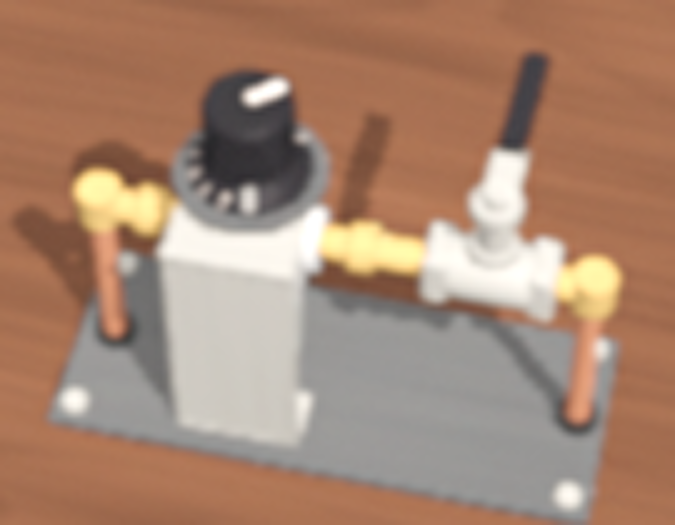

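Request:
servo_tool:
  rows:
    - [[85,15,10,-30,0,0,0],[85,45,31,-60,0,0,0],[85,90,62,-69,0,0,0],[85,140,96,-69,0,0,0],[85,190,130,-69,0,0,0],[85,240,165,-69,0,0,0],[85,290,199,-69,0,0,0],[85,340,233,-69,0,0,0],[85,385,264,-69,0,0,0],[85,420,288,-69,0,0,0]]

```text
clock: 1.4
position: [512.3, 166.0, 300.1]
ee_rot: [0.984, -0.179, -0.0, 0.0]
contact_force: [0.0, 0.3, -0.6]
gripper_width: 84.9
grasp_force: 0.0
```

Request:
servo_tool:
  rows:
    - [[85,30,21,0,0,0,0.1],[85,65,45,0,0,0,0.25],[85,95,65,0,0,0,0.4],[85,120,83,0,0,0,0.55],[85,138,95,0,0,0,0.7],[85,148,102,0,0,0,0.85],[85,151.6,104.3,0,0,0,0.97],[85,151.6,104.3,0,0,0,1.055],[85,151.6,104.3,0,0,0,1.055],[85,151.6,104.3,0,0,0,1.055]]

```text
clock: 2.65
position: [616.8, 17.2, 300.1]
ee_rot: [0.761, -0.649, -0.0, 0.0]
contact_force: [0.0, 0.2, 0.3]
gripper_width: 85.1
grasp_force: 0.0
```

```bash
python3 - <<'E'
from h import *
st(); p=arm.camera_params("wrist"); im=arm.get_image("wrist")[:,:,::-1].copy()
np.save("p1.npy",p,allow_pickle=True)
cv2.imwrite("pics/w1raw.png",im); cv2.imwrite("pics/w1.png",cv2.resize(im,(800,600),interpolation=cv2.INTER_CUBIC))
y=.053;o=np.array([617,17,0]);R=Ro.from_euler('z',y).as_matrix()
for n,X in dict(top=[0,0,216],index=[-36,0,168],stem=[0,120,175],tip=[-95,120,180]).items(): print(n,(proj(p,o+R@X)[0]*800/560).round(0))
E
```

```text
t 2.65 p [616.8  17.2 300.1] q [ 0.29   0.334  0.104 -0.    -1.341 -0.131] F [0.  0.2 0.3] M [ 0.03  0.02 -0.02] w 85.1 gf 0.0 rot [[0.158, -0.987, -0.0], [-0.987, -0.158, -0.0], [-0.0, 0.0, -1.0]]
top [407. 308.]
index [468. 285.]
stem [387. 460.]
tip [535. 479.]
```

View pics/w1.png

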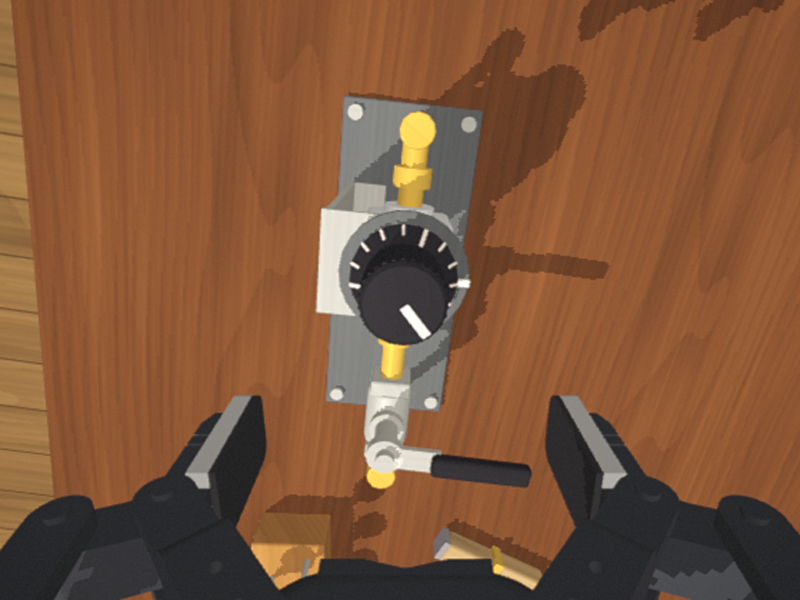

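The wrist view shows the collar top centre at (405,303), the index at (463,284) and the stripe at about (416,322). Counting back from the long 5 line, line 2 is at the index. The stem is at (387,458), matching the model. Next I go down and grip to centre by touch.

Request:
servo_tool:
  rows:
    - [[85,1,0,30,0,0,0],[85,1.5,-0.7,70,0,0,0],[85,1.5,-0.7,100,0,0,0],[85,1.5,-0.7,112,0,0,0],[85,1.5,-0.7,115,0,0,0],[60,1.5,-0.7,115,0,0,0],[46,1.5,-0.7,115,0,0,0],[42,1.5,-0.7,115,0,0,0],[40,1.5,-0.7,115,0,0,0],[40,1.5,-0.7,115,0,0,0]]

```text
clock: 3.95
position: [618.2, 15.9, 186.9]
ee_rot: [0.761, -0.649, 0.001, -0.001]
contact_force: [-3.0, 1.2, 5.6]
gripper_width: 42.6
grasp_force: 60.7
```

```bash
python3 - <<'E'
from h import *
s=st();R=Ro.from_quat(s["ee_rot"]).as_matrix();print("Ftool",R.T@s["contact_force"],"Mtool",R.T@s["wrist_torque"])
E
```

```text
t 3.95 p [618.2  15.9 186.9] q [ 2.870e-01  4.050e-01 -7.600e-02  1.000e-03 -1.088e+00 -1.300e-01] F [-3.   1.2  5.6] M [ 0.17  0.59 -0.  ] w 42.6 gf 60.7 rot [[0.157, -0.988, 0.002], [-0.988, -0.157, 0.0], [0.0, -0.002, -1.0]]
Ftool [-1.69439526  2.72445797 -5.62658426] Mtool [-0.55887359 -0.25584955  0.00439952]
```

Request:
servo_tool:
  rows:
    - [[40,0,-0.5,-2,0,0,0],[40,0,-0.5,-4,0,0,0],[40,0,-0.5,-6,0,0,0],[40,0,-0.5,-8,0,0,0],[40,0,-0.5,-10,0,0,0],[40,0,-0.5,-11,0,0,0],[40,0,-0.5,-11,0,0,0]]

```text
clock: 4.82
position: [618.1, 15.9, 195.2]
ee_rot: [0.76, -0.65, -0.0, 0.0]
contact_force: [5.0, -1.1, -13.8]
gripper_width: 42.3
grasp_force: 63.2
```

Request:
servo_tool:
  rows:
    - [[40,0,0,0.5,0,0,0.05],[40,0,0,0.5,0,0,0.15],[40,0,0,0.5,0,0,0.27],[40,0,0,0.5,0,0,0.4],[40,0,0,0.5,0,0,0.55],[40,0,0,0.5,0,0,0.7],[40,0,0,0.5,0,0,0.85],[40,0,0,0.5,0,0,1.0],[40,0,0,0.5,0,0,1.1],[40,0,0,0.5,0,0,1.1]]

```text
clock: 6.08
position: [617.9, 15.9, 195.1]
ee_rot: [-0.309, 0.951, 0.0, -0.001]
contact_force: [3.7, -1.2, -13.7]
gripper_width: 42.5
grasp_force: 65.2
```

```bash
python3 - <<'E'
from h import *
s=st();R=Ro.from_quat(s["ee_rot"]).as_matrix();print("Ftool",R.T@s["contact_force"],"phi",np.arctan2(R[1,0],R[0,0]))
im=arm.get_image("wrist")[:,:,::-1]
cv2.imwrite("pics/w2.png",cv2.resize(im,(800,600),interpolation=cv2.INTER_CUBIC))
E
```

```text
t 6.08 p [617.9  15.9 195.1] q [ 0.287  0.4   -0.062 -0.    -1.11  -1.229] F [  3.7  -1.2 -13.7] M [-0.23 -1.27 -0.02] w 42.5 gf 65.2 rot [[-0.809, -0.588, -0.001], [-0.588, 0.809, 0.0], [0.001, 0.001, -1.0]]
Ftool [-2.27840796 -3.10434292 13.67285074] phi -2.5130147571374577
```

View pics/w2.png

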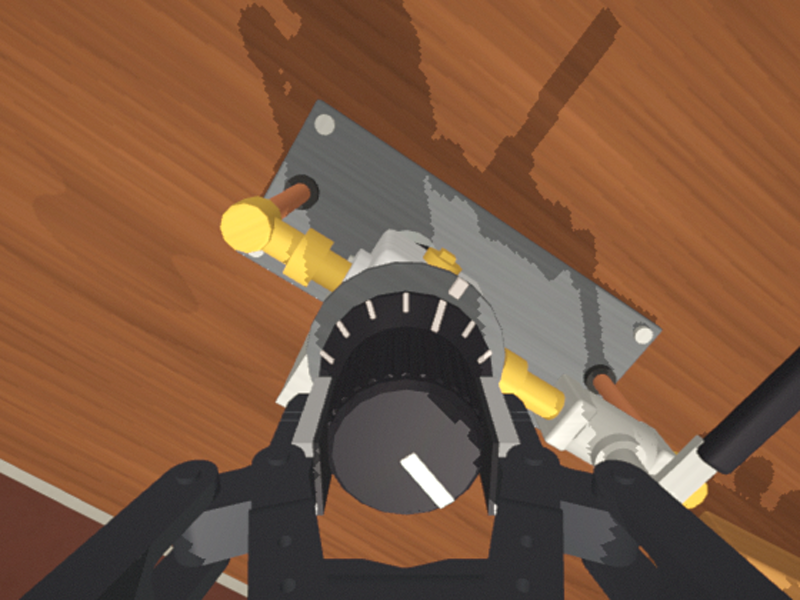

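The index (458,286) lies between line 4 (468,330) and the long line 5 (438,315), nearer 5. That reads about 4.6, as expected with no slip. I'll turn the remaining 0.575.

Request:
servo_tool:
  rows:
    - [[40,0,0,0.5,0,0,0.1],[40,0,0,0.5,0,0,0.22],[40,0,0,0.5,0,0,0.35],[40,0,0,0.5,0,0,0.47],[40,0,0,0.5,0,0,0.54],[40,0,0,0.5,0,0,0.57],[40,0,0,0.5,0,0,0.57],[40,0,0,0.5,0,0,0.57]]

```text
clock: 7.12
position: [617.9, 16.0, 195.1]
ee_rot: [-0.029, 1.0, 0.0, -0.001]
contact_force: [1.8, -0.0, -11.4]
gripper_width: 42.2
grasp_force: 65.3
```

```bash
python3 - <<'E'
from h import *
s=st();R=Ro.from_quat(s["ee_rot"]).as_matrix();print("Ftool",R.T@s["contact_force"],"phi",np.arctan2(R[1,0],R[0,0]))
im=arm.get_image("wrist")[:,:,::-1]
cv2.imwrite("pics/w3.png",cv2.resize(im[140:365,150:450],(800,600),interpolation=cv2.INTER_CUBIC))
E
```

```text
t 7.12 p [617.9  16.  195.1] q [ 0.287  0.4   -0.062 -0.    -1.11  -1.799] F [  1.8  -0.  -11.4] M [ 0.2  -0.67 -0.08] w 42.2 gf 65.3 rot [[-0.998, -0.059, -0.001], [-0.059, 0.998, 0.0], [0.001, 0.0, -1.0]]
Ftool [-1.85500929 -0.15147898 11.38476224] phi -3.0829506458204685
```

View pics/w3.png

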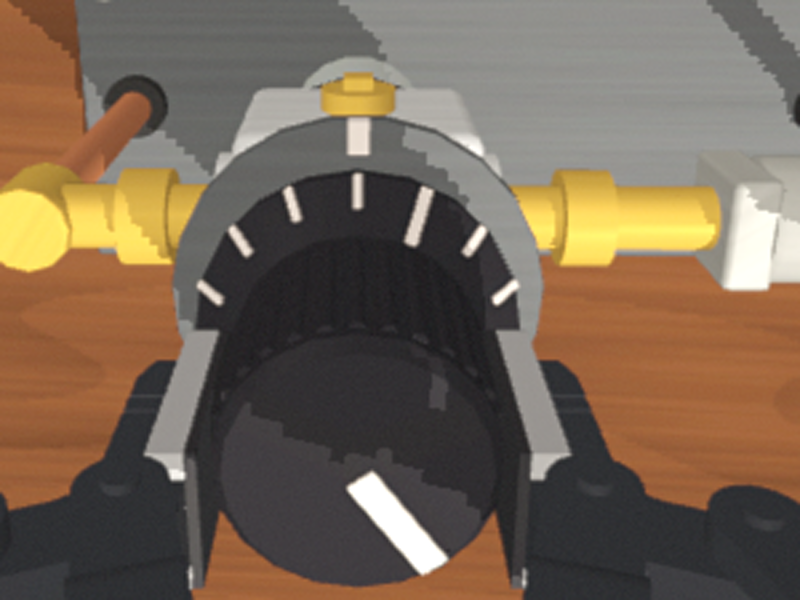

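Line 6 (358,190) sits exactly under the index (358,135), with the long line 5 to its right at (420,215). Now I push it down.

Request:
servo_tool:
  rows:
    - [[40,0,0,2,0,0,0],[40,0,0,4,0,0,0],[40,0,0,6,0,0,0],[40,0,0,8,0,0,0],[40,0,0,10,0,0,0],[40,0,0,11,0,0,0],[40,0,0,12,0,0,0],[40,0,0,12,0,0,0]]

```text
clock: 8.18
position: [618.1, 16.0, 187.0]
ee_rot: [-0.03, 1.0, -0.0, 0.001]
contact_force: [-5.7, 2.7, 3.9]
gripper_width: 42.4
grasp_force: 67.2
```

Request:
servo_tool:
  rows:
    - [[40,0,0,1,0,0,0],[40,0,0,2,0,0,0],[40,0,0,3,0,0,0],[40,0,0,3,0,0,0]]

```text
clock: 8.68
position: [618.2, 16.0, 186.9]
ee_rot: [-0.03, 1.0, -0.0, 0.002]
contact_force: [-10.2, 4.4, 14.0]
gripper_width: 42.4
grasp_force: 68.3
```

Request:
servo_tool:
  rows:
    - [[40,0,0,-2,0,0,0],[55,0,0,-2,0,0,0],[70,0,0,-2,0,0,0],[85,0,0,-2,0,0,0],[85,0,0,-20,0,0,0],[85,0,0,-60,0,0,0],[85,0,0,-90,0,0,0],[85,0,0,-97,0,0,0],[85,0,0,-97,0,0,0]]

```text
clock: 9.8
position: [618.2, 15.8, 276.9]
ee_rot: [-0.029, 1.0, 0.0, -0.0]
contact_force: [0.2, 0.6, 0.2]
gripper_width: 85.0
grasp_force: 0.0
```

```bash
python3 - <<'E'
from h import *
s=st()
p=arm.camera_params("wrist");im=arm.get_image("wrist")[:,:,::-1]
cv2.imwrite("pics/w4.png",cv2.resize(im,(800,600),interpolation=cv2.INTER_CUBIC))
y=.053;o=np.array([618.2,16,0]);R=Ro.from_euler('z',y).as_matrix()
for n,X in dict(top=[0,0,216],topup=[0,0,224],index=[-36,0,168],stem=[0,120,180],tip=[-95,120,180],open=[0,215,180]).items(): print(n,(proj(p,o+R@X)[0]*800/560).round(0),(o+R@X).round(1))
E
```

```text
t 9.8 p [618.2  15.8 276.9] q [ 0.287  0.347  0.066 -0.    -1.29  -1.8  ] F [0.2 0.6 0.2] M [-0.   -0.01  0.01] w 85.0 gf 0.0 rot [[-0.998, -0.058, -0.0], [-0.058, 0.998, 0.0], [0.0, 0.0, -1.0]]
top [406. 324.] [618.2  16.  216. ]
topup [406. 332.] [618.2  16.  224. ]
index [406. 223.] [582.3  14.1 168. ]
stem [642. 299.] [611.8 135.8 180. ]
tip [676.  98.] [517.  130.8 180. ]
open [828. 299.] [606.8 230.7 180. ]
```

View pics/w4.png

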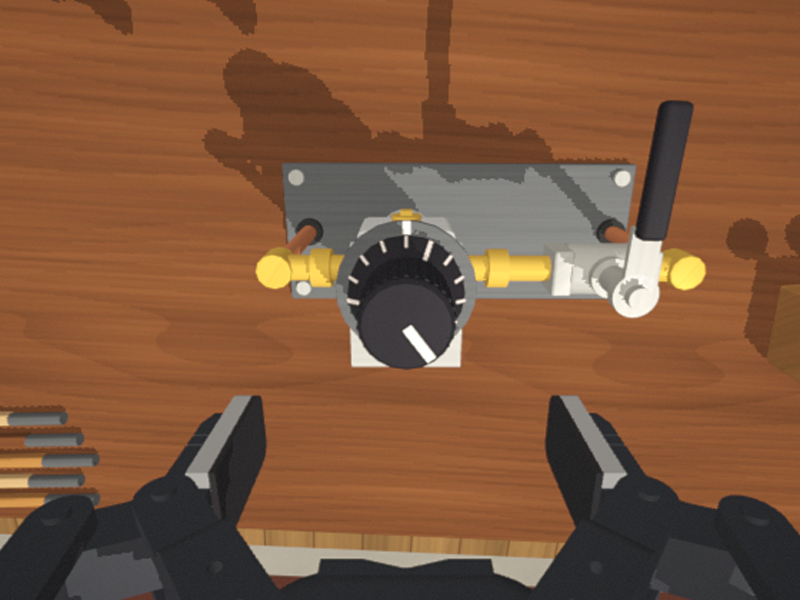

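The collar reads 6 and its top disc at (406,322) matches the fully-down projection (406,324; fully up would be 332). The lever is still shut, with its tip at (676,103). Next I close the fingers and come down on the lever's regulator side.

Request:
servo_tool:
  rows:
    - [[40,25,20,0,0,0,0],[0,55,50,0,0,0,0],[0,75,80,0,0,0,0],[0,75,85,0,0,0,0],[0,75,85,20,0,0,0],[0,75,85,60,0,0,0],[0,75,85,95,0,0,0],[0,75,85,110,0,0,0],[0,75,85,115,0,0,0],[0,75,85,115,0,0,0]]

```text
clock: 11.1
position: [539.2, 96.4, 162.9]
ee_rot: [-0.029, 1.0, 0.0, 0.001]
contact_force: [0.7, -0.5, 1.0]
gripper_width: -0.3
grasp_force: 0.0
```

Request:
servo_tool:
  rows:
    - [[0,0,7,0,0,0,0],[0,0,13.5,0,0,0,0],[0,2,20,0,0,0,0],[0,3.2,27,0,0,0,0],[0,3.6,34,0,0,0,0],[0,3.7,41.5,0,0,0,0],[0,2.6,49,0,0,0,0],[0,1,56.5,0,0,0,0],[0,1,56.5,0,0,0,0]]

```text
clock: 12.22
position: [534.1, 153.7, 162.0]
ee_rot: [-0.029, 1.0, 0.0, -0.0]
contact_force: [0.9, 0.2, 0.2]
gripper_width: -0.3
grasp_force: 0.2
```

Request:
servo_tool:
  rows:
    - [[0,-2.5,7.5,0,0,0,0],[0,-5.8,15,0,0,0,0],[0,-10,22,0,0,0,0],[0,-15.3,28.6,0,0,0,0],[0,-21,34.5,0,0,0,0],[0,-27.8,40.3,0,0,0,0],[0,-35,45,0,0,0,0]]

```text
clock: 13.1
position: [566.7, 200.0, 162.0]
ee_rot: [-0.029, 1.0, -0.0, -0.001]
contact_force: [-2.0, -3.3, -0.5]
gripper_width: -0.0
grasp_force: 1.4
```

Request:
servo_tool:
  rows:
    - [[0,-8,4,0,0,0,0],[0,-15,6.5,0,0,0,0],[0,-20,8,0,0,0,0],[0,-24,8.5,0,0,0,0],[0,-26,8.5,0,0,0,0],[0,-28,8.5,0,0,0,0]]

```text
clock: 13.85
position: [589.8, 209.6, 161.9]
ee_rot: [-0.029, 1.0, -0.001, -0.005]
contact_force: [-17.6, 1.3, 7.7]
gripper_width: 0.4
grasp_force: 8.7
```

The resistance rose to 17.6 N at exactly the in-line position, so the lever is at its stop. I'll back off, rise and check.

Request:
servo_tool:
  rows:
    - [[0,5,0,0,0,0,0],[0,20,0,0,0,0,0],[0,40,-5,0,0,0,0],[0,50,-10,-20,0,0,0],[0,50,-30,-60,0,0,0],[0,50,-60,-100,0,0,0],[0,50,-90,-130,0,0,0],[0,50,-100,-140,0,0,0],[0,50,-100,-140,0,0,0]]

```text
clock: 14.98
position: [550.5, 107.0, 303.6]
ee_rot: [-0.028, 1.0, 0.001, 0.002]
contact_force: [-1.0, 0.3, -0.9]
gripper_width: -0.0
grasp_force: 0.0
```

```bash
python3 - <<'E'
from h import *
st()
p=arm.camera_params("wrist");im=arm.get_image("wrist")[:,:,::-1]
cv2.imwrite("pics/w5.png",cv2.resize(im,(800,600),interpolation=cv2.INTER_CUBIC))
y=.053;o=np.array([618.2,16,0]);R=Ro.from_euler('z',y).as_matrix()
for n,X in dict(top=[0,0,216],topup=[0,0,224],open=[0,215,180],stem=[0,120,180],mid=[0,150,180]).items(): print(n,(proj(p,o+R@X)[0]*800/560).round(0))
E
```

```text
t 14.97 p [550.5 107.  303.6] q [ 0.481  0.231 -0.031 -0.    -1.305 -1.995] F [-1.   0.3 -0.9] M [-0.02 -0.02 -0.01] w -0.0 gf 0.0 rot [[-0.998, -0.057, 0.003], [-0.057, 0.998, 0.002], [-0.003, 0.002, -1.0]]
top [227. 413.]
topup [222. 422.]
open [605. 381.]
stem [447. 381.]
mid [497. 381.]
```

View pics/w5.png

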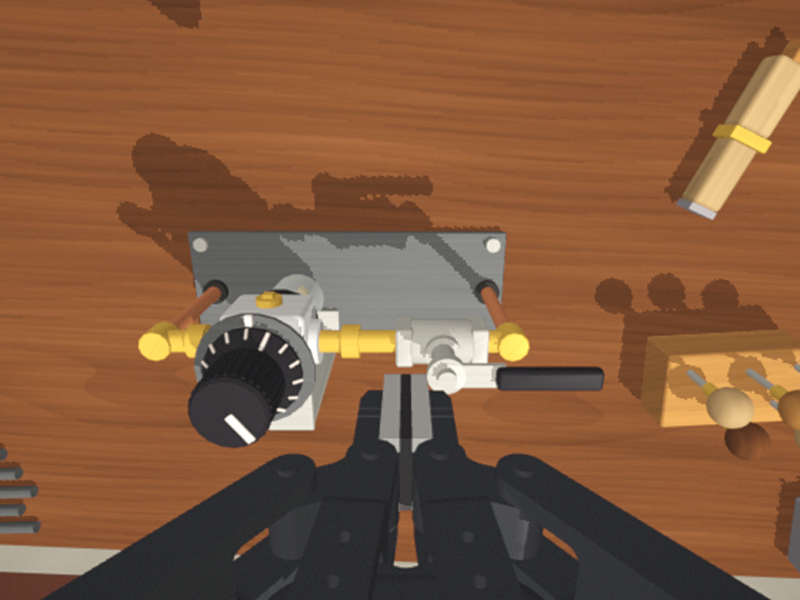

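The lever now runs level from the stem (447,377) to its tip (603,378), in line with the pipe at about row 342. The collar still reads 6: the index (247,322) is in line with line 6, and the long line 5 is to its right at (264,340). The collar is down and the tools are undisturbed, so I'm handing in.

```bash
python3 -c "
from bench import arm
print(arm.job_done())"
```

```text
the job is handed in; nothing more can be done
None
```

The job is handed in: the collar was turned from 2 to 6 and pushed fully home, then the valve lever was swung to its open stop in line with the pipe, with none of the loose tools touched, in about 15 s of the 69 s allowed.

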